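Pin an ion lens stack with its alignment rod

ROBOT

A 6-joint arm with a two-finger parallel gripper is mounted at the origin on the work surface. World frame = base frame: x ahead of the robot, y to its left, z up, the work surface at z = 0. Lengths are in mm, angles in rad, forces in N, time in s.
With the tool pointing down it reaches from about 400 to 925 mm from the base axis. Payload 12.5 kg.
Tool frame: the origin (TCP) lies on the mounting face of the last link; the fingertips stand 190 mm ahead of it and the grasp point (between the pads) lies 171 mm ahead of it (env.tcp_to_tips is the distance from the TCP to the fingertips, in mm); x points along the fingers, y is the direction in which the jaws open and shut, and the axes are right-handed (so a half turn about x gives the same grasp; the last joint's range is limited). The gripper opens to 95 mm and grips with 3 to 60 N. Pads are 20 mm wide; open, the fingers measure 119 mm over their backs; the gripper's body (75 mm by 180 mm) begins 59 mm behind the grasp point.
Start: joints at [1.114, 0.491, 1.559, -0, 1.092, -0.106], TCP at [214.757, 586.945, 404.761] pointing down, gripper open.
Joint ranges: [-3.1, 3.1], [-0.84, 2.19], [0.05, 2.79], [-1.13, 4.28], [0.06, 2.93], [-2.69, 2.69]. Speed limits (rad/s): [2.22, 2.22, 2.79, 3.14, 3.14, 3.14].

INTERFACE

Orientations are given as [roll, pitch, yaw] about the fixed x, y, z axes, in that order (R = Rz(yaw) Ry(pitch) Rx(roll)).
In Python, from cell import monitor, cams, job, env gives the robot as it stands. The module is installed in compiled form; this text tells all that it offers.
- The arm moves only by the tool apply_moves, never from a script. Its argument "series" is a list of rows, each a list of 3 entries, a list of its own where there are three numbers: the closure, from -1 (fully open) to 1 (shut), so that 0 is half open, then the shift along the tool's x, y, z in cm, then the turn about the tool's x in rad. A call has 1 to 20 rows; each row is the pose to reach, as a shift and turn from the pose commanded when the call began, along the tool's axes at that moment; what a row does not reach only later rows make up. A row lasts 1/8 s, in which the tool goes at most 62.5 mm and 10.7 degrees, less where a joint would pass 70% of its speed; a pose out of reach is approached as far as the arm can. A call with a gripper value outside its range is refused whole. The fingers move at their own pace and stop on an object; the grip force is fixed at half the most. Time passes only in rows, so rows that repeat a pose let the fingers close. It gives the time, the measured TCP pose, the force and the opening at its end, in the units of the state.
- monitor.state(): the state, without advancing time (a new reading comes with each control period).
- cams.read_camera(name): name is "scene" or "side" or "wrist"; returns a dict with "image" (400x640x3 uint8, red, green, blue), "fx", "fy", "cx", "cy" (pixels), "position" and "orientation" of the camera in the world. Camera axes: x right, y down, z forward; pixel columns grow to the right and rows downward; lengths in mm; the calibration is good to about 2 mm. A picture is of the moment at which its call begins. There is no depth.
- job.job_done(): hands the job in, once; it reports no verdict.
The state is a dict: "t": time; "joints": joint angles; "qvel": joint speeds; "tau": joint torques, N m; "eef_pos": TCP position; "tcp_rot": TCP orientation; "ft_force": force on the tool from outside, world axes, zero at the start; "moment": the same for the moment, N m; "opening": opening from 0.0 (shut) to 1.0 (fully open).
Only numpy, scipy, OpenCV 4.12 (cv2) and the standard library are available. Lean on these libraries where they do the work, as an engineer would, in place of code of your own. Each camera call takes 0.05 s, during which the arm holds its last target. There are 200 camera calls.

TASK

Finish the ion lens stack on the assembly base: set the last electrode, nose up, on top of the stack between the guide pillars with its ear over the other ears, then push the blue-headed alignment rod down through all the ears and into the base until its head sits flush on the top ear. The white insulators are brittle, so set the electrode and the rod down under control and drop neither. Leave the spare rods in their stand and everything else on the bench where it is.

Things in the scene. Friction and masses are not known exactly. Their poses are not given: they have to be found in the camera images.
- base: fixed aluminium assembly base, 150 x 110 x 30 mm block (x, y, z). Origin: centre of its underside, on the bench, and on the axis of the stack. Three steel guide pillars, 12 mm thick, stand 47.5 mm from that axis at 60, 180 and 300 degrees from its x axis; they reach 87 mm above the bench, the top 7 mm tapered, and leave the discs 1.5 mm of play all round.
- base_hole (a point): mouth of the 12 mm through hole in the base that takes the rod: 48 mm from the base's origin along its x, on its top face, 30 mm above the bench.
- electrode1: loose steel disc, 80 mm across and 10 mm thick, with a 26 x 24 mm ear of the same thickness on one side, already in the stack. Origin: centre of its underside, 30 mm above the bench when stacked; x points to the ear, whose vertical 12 mm rod hole lies 48 mm out along x. Lowest of the stack.
- insulator1: loose white ceramic disc, 80 mm across and 12 mm thick, with a 26 x 24 mm ear of the same thickness on one side, already in the stack. Origin: centre of its underside, 40 mm above the bench when stacked; x points to the ear, whose vertical 12 mm rod hole lies 48 mm out along x.
- electrode2: loose steel disc, 80 mm across and 10 mm thick, with a 26 x 24 mm ear of the same thickness on one side, already in the stack. Origin: centre of its underside, 52 mm above the bench when stacked; x points to the ear, whose vertical 12 mm rod hole lies 48 mm out along x.
- insulator2: loose white ceramic disc, 80 mm across and 12 mm thick, with a 26 x 24 mm ear of the same thickness on one side, already in the stack. Origin: centre of its underside, 62 mm above the bench when stacked; x points to the ear, whose vertical 12 mm rod hole lies 48 mm out along x. Top of the stack at the start; its upper face is 74 mm above the bench.
- lens: the last electrode: steel disc like the others (80 mm across, 10 mm thick, 26 x 24 mm ear) with an upstanding round nose, 36 mm across and straight to 36 mm above the underside, then narrowing to its top at 42 mm; 0.35 kg. It lies nose up in the blue tray. Origin: centre of its underside (4 mm above the bench in the tray, 74 mm when in place on the stack); x points to its ear.
- lens_hole (a point): upper mouth of the 12 mm rod hole in the last electrode's ear, 48 mm from the axis along its x and 10 mm above its underside.
- tray: fixed shallow blue tray, 150 x 150 mm, rim 12 mm high, floor 4 mm above the bench. Origin: centre of its underside.
- rod: alignment rod: steel shaft 10 mm thick and 80 mm long, its last 12 mm tapered to a 4 mm tip, with a blue cylindrical head 18 mm across and 32 mm high on top; 75 g. Origin: on its axis at the shoulder under the head; z points up to the head. It hangs upright in one of the three places of the stand, the shoulder resting on the stand's top.
- rod_tip (a point): lower tip of the alignment rod, 80 mm below its origin.
- stand: fixed aluminium rod stand, 170 mm long (x), 75 mm wide (y), top 100 mm above the bench. Origin: centre of its underside. Three 12 mm holes in its top in a row along its x at -50, 0 and 50 mm; grip a rod with the fingers either side across the row (along y).
- spare1: shorter spare rod (55 mm shaft) with a black head of the same size, hanging in the stand: leave it there. Origin at the shoulder.
- spare2: second spare rod like it: leave it there.
- spare_ring: loose plain white ceramic ring, 60 mm across, 12 mm high, on the bench; not used.
- jar: glass jar with black lid, 48 mm across, 60 mm high; not used.
- driver: orange screwdriver, 190 mm, lying; not used.
- wrench: steel wrench, 160 mm, lying; not used.
- solvent: amber bottle with blue cap, 72 mm across, 165 mm high; not used.
- beaker: glass beaker, 70 mm across, 85 mm high; not used.

How it is judged:
By the outcome, as a careful person would: the job done as asked, in the order asked, and still so for the second after the job is handed in, with the robot touching nothing.
It also fails if it takes over 56 s, if anything falls off the work surface, if the arm or the gripper's body presses on something with over 40 N, if the wrist force passes 120 N, or if a joint passes its speed limit or range.

## Working session

There is one attempt and no reset: what is moved stays moved. The work goes in short steps, Python scripts to look and compute and a tool call to move; the robot and the scene stay as the last step left them, time stands still between calls to the robot, and variables do not carry over. Pictures are saved under pics/ and viewed, about 8 in all and at most 12, crops included, and the job is handed in when it is done.

Besides the shell and the picture viewer there is one more tool, called after ">>>" in YAML: its name, and indented under it one key for each argument. apply_moves: Moves the arm, as the interface text tells. Its arguments: {"type":"object","properties":{"series":{"type":"array"}},"required":["series"]}

```bash
mkdir -p pics
cat > h.py <<'E'
import numpy as np, cv2
from cell import monitor, cams, job, env
from scipy.spatial.transform import Rotation as R
def snap(n,f=None):
    d=cams.read_camera(n)
    if f: cv2.imwrite(f,d["image"][:,:,::-1])
    d["position"]=np.array(d["position"],float)
    o=np.array(d["orientation"],float)
    d["Rm"]=o if o.shape==(3,3) else R.from_euler('xyz',o).as_matrix()
    return d
def ray(d,u,v,z):
    r=d["Rm"]@np.array([(u-d["cx"])/d["fx"],(v-d["cy"])/d["fy"],1.])
    p=d["position"]; return p+r*(z-p[2])/r[2]
def proj(d,P):
    c=d["Rm"].T@(np.array(P,float)-d["position"]); return d["fx"]*c[0]/c[2]+d["cx"],d["fy"]*c[1]/c[2]+d["cy"]
E
python3 - <<'E'
from h import *
import pickle
s=monitor.state(); print({k:np.round(v,3).tolist() for k,v in s.items()})
D={}
for n in("scene","side","wrist"):
    D[n]=snap(n,f"pics/{n}0.png"); d=D[n]; print(n,d["fx"],d["fy"],d["cx"],d["cy"],d["position"],d["orientation"])
pickle.dump(D,open("D0.pkl","wb"))
E
```

```text
{'t': 0.0, 'joints': [1.114, 0.492, 1.559, -0.0, 1.092, -0.106], 'qvel': [-0.0, 0.002, -0.001, -0.001, -0.001, 0.002], 'tau': [0.001, -61.263, -25.819, 0.069, 0.048, -0.0], 'eef_pos': [214.733, 586.914, 404.161], 'tcp_rot': [-1.664, 1.57, -2.014], 'ft_force': [-0.373, 0.354, -0.746], 'moment': [-0.005, 0.02, -0.035], 'opening': 0.999}
scene 382.7976296242093 382.7976296242093 322.2218166105273 199.20987946497442 [1148.24767751  309.90830261  905.34020593] [-2.48349733  0.01350922  2.05835949]
side 465.1559239866094 465.1559239866094 321.2160882641347 208.1370211660924 [ 494.84010765 -689.70351631  869.79396145] [-2.41299139  0.00302199 -0.14371253]
wrist 298.92904414103276 298.92904414103276 322.32986558699827 199.36174646592886 [141.54059544 612.59033443 382.5961385 ] [2.86319181e+00 2.64286657e-04 1.21975247e+00]
```

View pics/scene0.png

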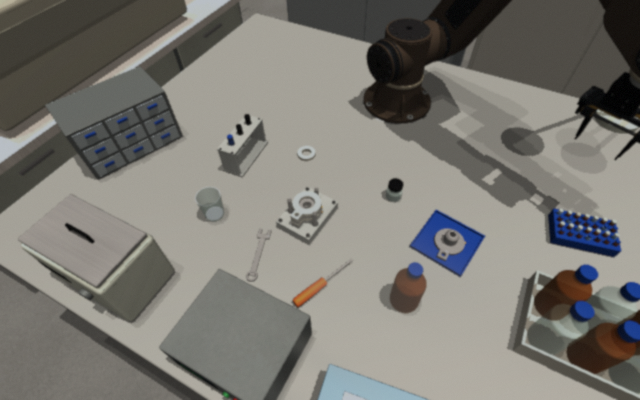

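View pics/side0.png

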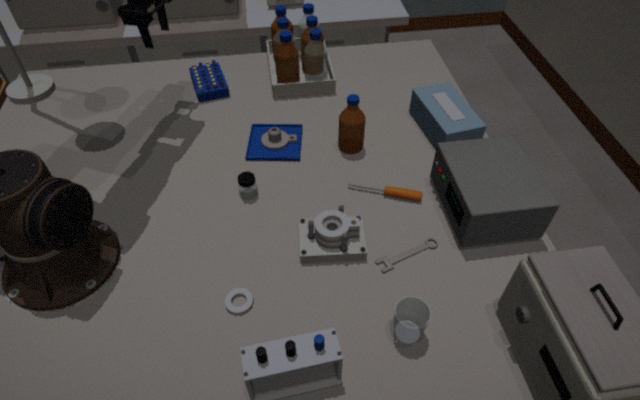

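The scene view shows the tray at (447,242), the stack at (307,207) and the blue rod at (231,140). The side view shows them at (275,142), (333,235) and (319,343). Next I'll enlarge crops of each.

Run:
```python
from h import *
import pickle
D=pickle.load(open("D0.pkl","rb"))
def crop(n,x,y,w=66,h=50): return cv2.resize(D[n]["image"][y:y+h,x:x+w,::-1],(w*4,h*4),interpolation=cv2.INTER_CUBIC)
a=[crop("scene",414,214),crop("scene",274,180),crop("scene",214,110)]
b=[crop("side",242,116),crop("side",300,200),crop("side",266,325)]
cv2.imwrite("pics/crops.png",np.vstack([np.hstack(a),np.hstack(b)]))
for n in("scene","side"):
    d=D[n]; hsv=cv2.cvtColor(d["image"],cv2.COLOR_RGB2HSV)
    m=cv2.inRange(hsv,(105,130,50),(130,255,255))
    k,l,st,c=cv2.connectedComponentsWithStats(m)
    for i in range(1,k):
        if st[i,4]>15:
            print(n,st[i],np.round(c[i],1),ray(d,*c[i],10).round(0),ray(d,*c[i],116).round(1))
            if st[i,4]>800: 
                q=cv2.minAreaRect(np.argwhere(l==i)[:,::-1].astype(np.float32)); print([ray(d,*p,8).round(0)[:2].tolist() for p in cv2.boxPoints(q)])
```

```text
scene [148 103   9   6  26] [151.8 105.8] [ 446. -785.   10.] [ 529.5 -655.8  116. ]
scene [117 117  10   6  31] [121.8 119.5] [ 553. -827.   10.] [ 623.8 -692.5  116. ]
scene [155 119   8   5  21] [158.4 121.1] [ 500. -704.   10.] [ 576.6 -584.1  116. ]
scene [ 85 132  10   6  34] [ 89.6 134.5] [ 661. -868.   10.] [ 719.  -728.9  116. ]
scene [126 132   9   6  25] [130.  134.8] [ 598. -742.   10.] [ 663.5 -617.8  116. ]
scene [162 133   7   5  18] [165.2 135.3] [ 545. -632.   10.] [ 616.3 -520.6  116. ]
scene [228 135   5   9  25] [229.9 138.6] [ 457. -424.   10.] [ 538.8 -337.1  116. ]
scene [ 95 147  10   6  29] [ 99.7 149.5] [ 698. -780.   10.] [ 751.  -650.8  116. ]
scene [134 147   8   5  20] [137.4 149.2] [ 639. -668.   10.] [ 698.9 -552.6  116. ]
scene [105 161   9   6  25] [109.  163.2] [ 728. -704.   10.] [ 778.1 -583.9  116. ]
scene [ 552  209   68   47 1583] [584.5 234.4] [321. 668.  10.] [418.5 625.8 116. ]
[[389.0, 577.0], [265.0, 579.0], [232.0, 764.0], [353.0, 752.0]]
scene [ 411  211   73   64 1764] [447.2 241.1] [514. 343.  10.] [588.8 339.4 116. ]
[[570.0, 260.0], 
[... 610 characters left out ...]
[278  17  10   7  49] [282.3  20. ] [ 593. 1060.   10.] [580.8 844.2 116. ]
side [307  16  10   5  47] [311.4  18.1] [ 707. 1058.   10.] [680.5 842.8 116. ]
side [310  28  11   8  60] [315.2  31.3] [707. 953.  10.] [680.9 750.2 116. ]
side [280  31  11   7  59] [285.   33.6] [593. 952.  10.] [581.3 749.8 116. ]
side [190  63  38  32 610] [208.5  78.9] [316. 690.  10.] [338.3 519.6 116. ]
side [348  95  11   8  71] [353.   98.2] [767. 513.  10.] [733.4 365.  116. ]
side [ 246  124   56   37 1238] [273.2 143. ] [503. 335.  10.] [502.  208.3 116. ]
[[424.0, 281.0], [432.0, 440.0], [592.0, 410.0], [571.0, 254.0]]
side [315 335   9   9  72] [318.8 339.1] [ 548. -273.   10.] [ 541.2 -324.5  116. ]
```

View pics/crops.png

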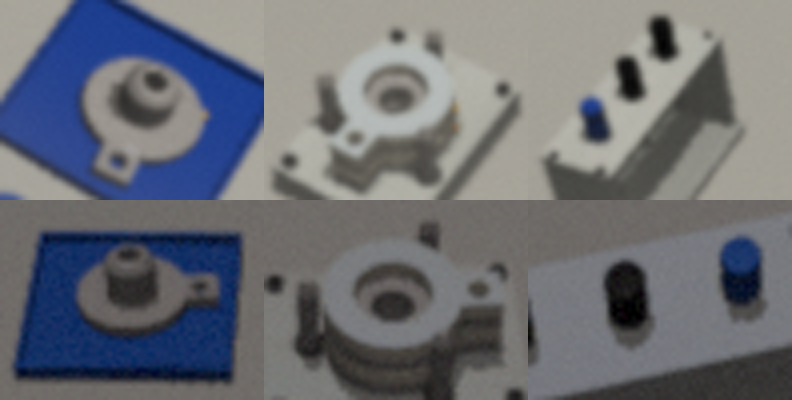

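The crops show, in full-image pixels:

| Feature | Scene | Side |
|---|---|---|
| Lens nose | (452.7,234.5) | – |
| Lens ear hole | (443.5,254) | – |
| Stack ear hole | (296.5,214.5) | (354,222) |

The blue rod is at the end of the row. These positions are coarse, so the wrist camera will refine them.

```bash
cat >> h.py <<'E'
def tool(s=None):
    s=s or monitor.state(); return R.from_euler('xyz',s["tcp_rot"]).as_matrix(),np.array(s["eef_pos"],float)
def yaw(M): return np.degrees(np.arctan2(M[1,1],M[0,1]))  # heading of the jaw axis (tool y)
def rel(P,jaw=None,z=None):
    "shift in tool axes (cm) and turn (rad) to put TCP at P, jaw heading in deg (mod 180)"
    M,p=tool(); sh=M.T@(np.array(P,float)-p)/10
    t=0
    if jaw is not None:
        t=(jaw-yaw(M)+90)%180-90; t=-np.radians(t)   # tool x points down
    return sh.round(3),round(t,4)
E
python3 - <<'E'
from h import *
import pickle
D=pickle.load(open("D0.pkl","rb")); s,e,w=D["scene"],D["side"],D["wrist"]
M,p=tool(); print(M.round(3).tolist(),yaw(M))
print("cam in tool",(M.T@(w["position"]-p)).round(1),(M.T@w["Rm"]).round(3).tolist())
print("lens",ray(s,452.7,234.5,46).round(1),"hole",ray(s,443.5,254,14).round(1))
print("lens side",ray(e,242+127/4,116+52/4,46).round(1),"hole",ray(e,242+203/4,116+86/4,14).round(1))
print("stack hole",ray(s,296.5,214.5,74).round(1),ray(e,354,222,74).round(1))
print("stack disc",ray(s,274+(393-264)/4,180+88/4,74).round(1),ray(e,300+(393-264)/4,200+92/4,74).round(1))
print("rod",ray(s,214+(591-528)/4,110+104/4,132).round(1),ray(e,266+(741-528)/4,325+52/4,132).round(1))
print("spare",ray(s,214+(628-528)/4,110+64/4,132).round(1),ray(e,266+(627-528)/4,325+75/4,132).round(1))
E
```

```text
[[-0.0, 0.344, 0.939], [-0.001, 0.939, -0.344], [-1.0, -0.001, -0.0]] 69.90154855193343
cam in tool [ 21.7  -1.1 -77.6] [[-0.001, -0.275, 0.961], [1.0, -0.0, 0.0], [0.0, 0.961, 0.275]]
lens [512.7 348.9  46. ] hole [559.5 346.2  14. ]
lens side [508.7 351.5  46. ] hole [560.  345.7  14. ]
stack hole [662.7 -37.9  74. ] [660.7 -38.3  74. ]
stack disc [614.2 -35.4  74. ] [612.1 -34.   74. ]
rod [ 542.2 -331.2  132. ] [ 541.2 -330.4  132. ]
spare [ 493.9 -332.4  132. ] [ 492.1 -333.8  132. ]
```

Run:
```python
from h import *
print(rel((511,350,340),86))
```

```text
(array([  6.436, -12.066,  35.964]), np.float64(-0.281))
```

>>> apply_moves:
  series:
    - [-1, [0.9, -1.7, 5.1], -0.04]
    - [-1, [1.8, -3.4, 10.3], -0.08]
    - [-1, [2.8, -5.2, 15.4], -0.12]
    - [-1, [3.7, -6.9, 20.5], -0.16]
    - [-1, [4.6, -8.6, 25.7], -0.2]
    - [-1, [5.5, -10.3, 30.8], -0.24]
    - [-1, [6.4, -12.1, 36.0], -0.281]
    - [-1, [6.4, -12.1, 36.0], -0.281]
    - [-1, [6.4, -12.1, 36.0], -0.281]

```text
t: 1.27
eef_pos: [511.1, 349.6, 340.6]
tcp_rot: [-2.934, 1.57, -3.005]
ft_force: [-0.0, 0.4, 0.2]
opening: 1.0
```

Run:
```python
from h import *
import pickle
d=snap("wrist","pics/w1.png"); pickle.dump(d,open("w1.pkl","wb"))
M,p=tool(); print(p,yaw(M)); print(proj(d,(511,350,46)),proj(d,(559.5,346,14)))
```

```text
[510.64012333 350.11797749 340.78173563] 86.01668244007561
(np.float64(323.60882256964925), np.float64(199.2031230813981)) (np.float64(322.9144988948543), np.float64(233.8699219344722))
```

View pics/w1.png

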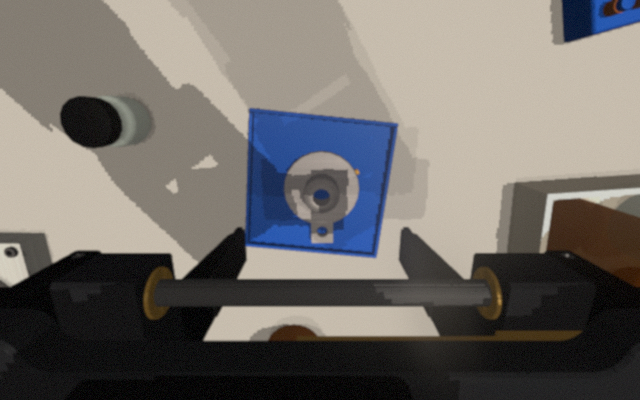

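The wrist view shows the lens disc at about (322,190), its nose at (322,196) and its ear hole at (322,231), ear pointing down the image. Next I'll fit the outline.

```bash
cat >> h.py <<'E'
from scipy.optimize import least_squares
def circ(P,r=None):
    f=lambda q:np.hypot(P[:,0]-q[0],P[:,1]-q[1])-(q[2] if r is None else r)
    s=least_squares(f,[*P.mean(0),40],loss="soft_l1",f_scale=.5); return s.x,np.sqrt(np.mean(s.fun**2))
E
python3 - <<'E'
from h import *
import pickle
d=pickle.load(open("w1.pkl","rb")); im=d["image"]
hsv=cv2.cvtColor(im,cv2.COLOR_RGB2HSV); blue=cv2.inRange(hsv,(105,120,20),(130,255,255))
nb=cv2.bitwise_not(blue); nb[:115]=0; nb[245:]=0; nb[:,:255]=0; nb[:,380:]=0
k,l,st,c=cv2.connectedComponentsWithStats(nb,connectivity=4)
i=l[180,330] or l[196,300]; print(st[i],c[i])
m=(l==i).astype(np.uint8)
C=max(cv2.findContours(m,cv2.RETR_EXTERNAL,cv2.CHAIN_APPROX_NONE)[0],key=len)[:,0]
W=np.array([ray(d,*p,14)[:2] for p in C.astype(float)])
q=np.array([511.,349]);h=np.radians(-4)
for _ in range(4):
    a=np.degrees(np.arctan2(W[:,1]-q[1],W[:,0]-q[0])); rr=np.hypot(*(W-q).T)
    a=(a-np.degrees(h)+180)%360-180
    s=(abs(a)>25)&(abs(a)<110)&(rr<45)&(rr>34)
    x,e=circ(W[s]); x40,e40=circ(W[s],40.5); q=x40[:2]
    # ear: points beyond 43, fit mid of the two sides
    E=W[(rr>44)&(abs(a)<35)]; u=np.array([np.cos(h),np.sin(h)]); n=np.array([-u[1],u[0]])
    al=(E-q)@u; la=(E-q)@n
    sd=(al<57); L,Rr=np.median(la[sd&(la>6)]),np.median(la[sd&(la<-6)])
    h+=np.arctan2((L+Rr)/2,50)
print("free",x,e,"fix",x40[:2],e40,"ear deg",np.degrees(h),"sides",L,Rr,"end",al.max(),s.sum())
g=[p for p in ((322,231),)]
print("hole",ray(d,322,231,12)[:2])
cv2.imwrite("pics/m1.png",m*255)
# nose: hole ring top at z 46
E
```

```text
[ 283  151   77   93 4803] [321.2662919  191.28523839]
free [508.62435098 347.63688542  39.61080563] 0.43238955457692557 fix [507.37894998 347.68565052] 0.7951974293343618 ear deg -3.4754823332397207 sides 12.541486677600243 -12.541252910346921 end 63.10178140865939 101
hole [556.86586558 345.18108183]
```

>>> apply_moves:
  series:
    - [-1, [-0.5, -5, 1.7], 0]
    - [-1, [-1, -10, 3.4], 0]
    - [-1, [-1.5, -15, 5.1], 0]
    - [-1, [-2, -20, 6.8], 0]
    - [-1, [-2.6, -25, 8.5], 0]
    - [-1, [-2.6, -30, 10.2], 0]
    - [-1, [-2.6, -35, 11.9], 0]
    - [-1, [-2.6, -37.7, 12.9], 0]
    - [-1, [-2.6, -37.7, 12.9], 0]
    - [-1, [-2.6, -37.7, 12.9], 0]

```text
t: 2.58
eef_pos: [613.3, -33.9, 366.9]
tcp_rot: [1.731, 1.57, 1.662]
ft_force: [-0.0, 0.0, 0.6]
opening: 1.002
```

Run:
```python
from h import *
import pickle
d=snap("wrist"); pickle.dump(d,open("w2.pkl","wb"))
M,p=tool(); print(p,yaw(M)); c=[int(v) for v in proj(d,(630,-36,60))]; print(c,[np.round(proj(d,q)) for q in((613,-35,74),(661.5,-38,74))])
x,y=c[0]-80,c[1]-75; print(x,y)
cv2.imwrite("pics/w2.png",cv2.resize(d["image"][y:y+120,x:x+160,::-1],(800,600),interpolation=cv2.INTER_CUBIC))
```

```text
[613.30814329 -33.80436445 366.90858523] 86.09701046663636
[322, 211] [array([322., 199.]), array([322., 247.])]
242 136
```

View pics/w2.png

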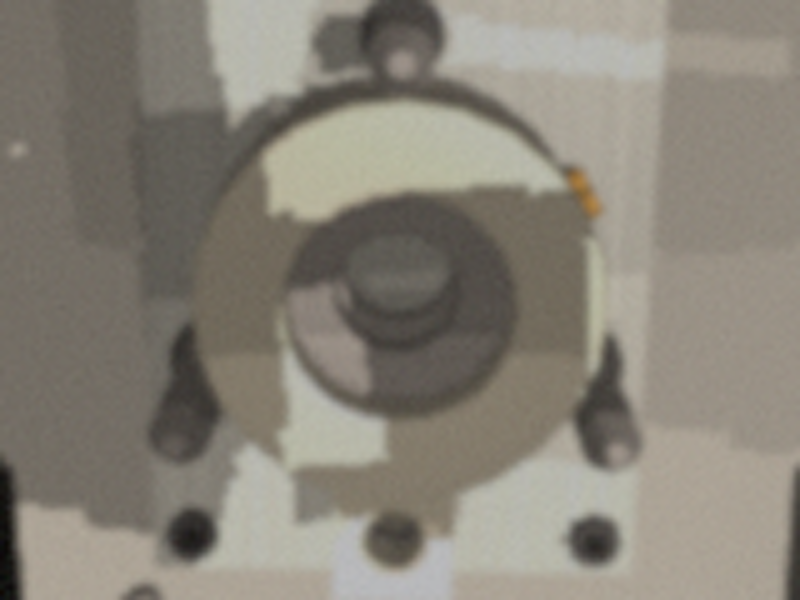

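The crop (5x, origin (242,136)) shows the top insulator centred at about (400,300) and its ear hole at (393,540). The pillar tops are at about (403,62), (178,443) and (622,450).

Run:
```python
from h import *
import pickle
d=pickle.load(open("w2.pkl","rb"))
f=lambda x,y,z:ray(d,(x+.5)/5-.5+242,(y+.5)/5-.5+136,z)[:2].round(2)
h=f(393,540,74); print("hole",h)
P=np.array([f(*p,74) for p in((192,300),(607,300),(400,97),(300,125),(500,123),(215,400),(270,462),(583,400),(520,472))])
print("disc",circ(P),circ(P,40)); c=circ(P)[0][:2]
print("heading",np.degrees(np.arctan2(*(h-c)[::-1])),np.hypot(*(h-c)))
T=np.array([f(*p,87) for p in((403,62),(178,445),(622,452))]); print(T,circ(T))
b=circ(T)[0][:2]
for t,a in zip(T,(180,60,300)): print((np.degrees(np.arctan2(*(t-b)[::-1]))-a+180)%360-180)
hs=np.array([f(*p,30) for p in((190,535),(596,541))]); print("base screws",hs,np.degrees(np.arctan2(*(hs[0]-hs[1])[::-1]))-90,hs.mean(0))
print("same pixel check: side hole",f(393,540,30))
```

```text
hole [658.08 -39.86]
disc (array([611.24856484, -35.22600633,  39.59808549]), np.float64(0.3694585867041452)) (array([611.30220731, -35.10789347,  40.        ]), np.float64(0.5534529424434356))
heading -5.651050107500332 47.06014467507414
[[563.63 -31.37]
 [630.52 -77.52]
 [637.55   4.01]] (array([610.67001293, -34.74033228,  47.1605975 ]), np.float64(1.2782579879320588e-10))
-4.098136530079245
-125.10845605266589
115.2520712793384
base screws [[673.5  -87.78]
 [681.43   4.86]] -184.8926018827159 [677.465 -41.46 ]
same pixel check: side hole [677.96 -41.53]
```

>>> apply_moves:
  series:
    - [-1, [-0.6, -5, -0.9], 0]
    - [-1, [-1.2, -10, -1.7], 0]
    - [-1, [-1.8, -15, -2.5], 0]
    - [-1, [-2.4, -20, -3.4], 0]
    - [-1, [-3.3, -25, -4.2], 0]
    - [-1, [-3.3, -30.1, -5.1], 0]
    - [-1, [-3.3, -30.1, -5.1], 0]
    - [-1, [-3.3, -30.1, -5.1], 0]

```text
t: 3.62
eef_pos: [542.1, -330.9, 399.7]
tcp_rot: [1.878, 1.57, 1.809]
ft_force: [1.8, -0.0, -0.2]
opening: 1.0
```

Run:
```python
from h import *
import pickle
d=snap("wrist","pics/w3f.png"); pickle.dump(d,open("w3.pkl","wb"))
M,p=tool(); print(p,yaw(M)); c=[int(v) for v in proj(d,(541,-331,110))]; print(c)
x,y=c[0]-100,c[1]-95; print(x,y)
cv2.imwrite("pics/w3.png",cv2.resize(d["image"][y:y+150,x:x+200,::-1],(800,600),interpolation=cv2.INTER_CUBIC))
```

```text
[ 542.28614315 -330.58455786  399.72396927] 86.09423824019166
[322, 199]
222 104
```

View pics/w3.png

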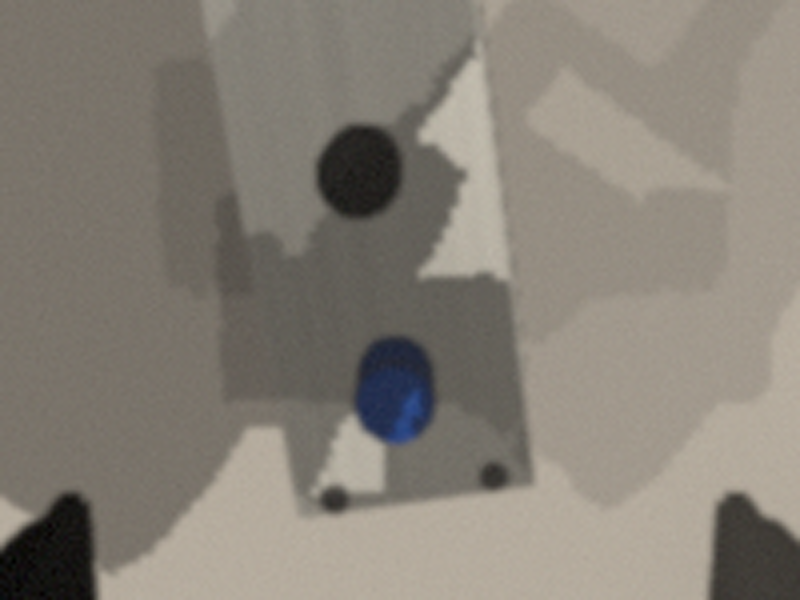

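The crop (4x, origin (222,104)) shows the blue head's top at about (397,404), a spare at (360,170), and the stand's right edge from (483,60) to (530,485).

Run:
```python
from h import *
import pickle
d=pickle.load(open("w3.pkl","rb"))
f=lambda x,y,z:ray(d,(x+.5)/4-.5+222,(y+.5)/4-.5+104,z)[:2]
r=f(397,404,132); print("rod",r, "width",f(435,404,132)-f(358,404,132))
e=f(530,485,100)-f(483,60,100); print("row heading",np.degrees(np.arctan2(e[1],e[0])))
e=f(533,485,100)-f(303,517,100); print("end edge",np.degrees(np.arctan2(e[1],e[0])),np.hypot(*e))
print("spare",f(360,176,132))
M,p=tool(); print("to lens above",rel((508.7,347.6,260),86))
```

```text
rod [ 539.20566692 -332.66740749] width [ 1.15082576 16.52269821]
row heading 3.6123895578711034
end edge 94.48381385700732 57.84317974761661
spare [ 490.20047233 -336.77058002]
to lens above (array([14.006, 67.425, -7.968]), np.float64(0.0016))
```

>>> apply_moves:
  series:
    - [-1, [0, 5, -0.6], 0]
    - [-1, [0, 10, -1.2], 0]
    - [-1, [0.7, 16, -1.9], 0]
    - [-1, [1.5, 22, -2.6], 0]
    - [-1, [2.5, 28, -3.3], 0]
    - [-1, [3.5, 34, -4.0], 0]
    - [-1, [4.5, 40, -4.7], 0]
    - [-1, [5.5, 46, -5.4], 0]
    - [-1, [6.5, 52, -6.1], 0]
    - [-1, [7.5, 57, -6.7], 0]
    - [-1, [8.5, 62, -7.3], 0]
    - [-1, [9.5, 66, -7.8], 0]
    - [-1, [10, 67.4, -8], 0]
    - [-1, [12, 67.4, -8], 0]
    - [-1, [14, 67.4, -8], 0]
    - [-1, [14, 67.4, -8], 0]

```text
t: 5.68
eef_pos: [508.4, 345.7, 258.9]
tcp_rot: [-2.592, 1.568, -2.661]
ft_force: [-0.5, 0.5, -0.4]
opening: 0.996
```

Run:
```python
from h import *
import pickle
M,p=tool(); print(p,yaw(M),rel((508.7,347.6,206.5)))
d=snap("wrist","pics/w4.png"); pickle.dump(d,open("w4.pkl","wb"))
```

```text
[508.35446457 345.72176101 258.92068563] 86.03432001359502 (array([5.242, 0.196, 0.032]), 0)
```

View pics/w4.png

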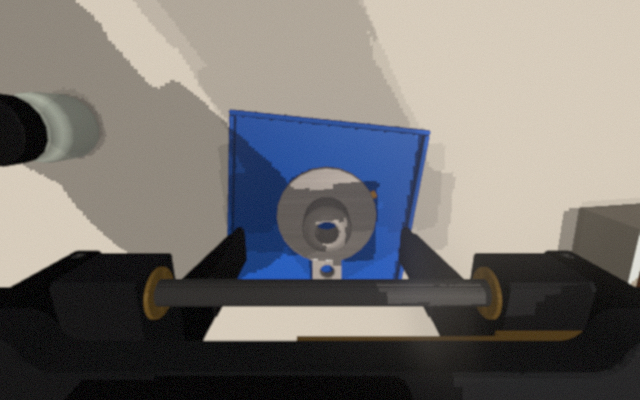

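The nose is at (326,222), with the ear hole at (326,271). The nose is centred between the fingers (midline about 323) to within 2 mm, so I'll descend with that correction and grip.

>>> apply_moves:
  series:
    - [-1, [2, 0.1, 0], 0]
    - [-1, [4, 0.2, 0.03], 0]
    - [-1, [5.2, 0.2, 0.03], 0]
    - [-1, [5.2, 0.2, 0.03], 0]
    - [-1, [5.2, 0.2, 0.03], 0]

```text
t: 6.35
eef_pos: [509.6, 347.8, 208.2]
tcp_rot: [0.644, 1.57, 0.574]
ft_force: [-0.3, 1.7, 0.5]
opening: 0.998
```

Run:
```python
from h import *
for _ in range(3):
  M,p=tool(); print(p.round(2),yaw(M).round(2),monitor.state()["ft_force"]); snap("wrist")
```

```text
[509.6  347.79 208.21] 86.0 [-0.28697924  1.7201459   0.46123919]
[509.57 347.8  208.31] 86.0 [ 0.3119071  -0.15771906  0.04167469]
[509.52 347.82 208.37] 86.0 [-0.12916399  0.04618046 -0.651274  ]
```

>>> apply_moves:
  series:
    - [1, [0.1, 0, -0.05], 0]
    - [1, [0.1, 0, -0.05], 0]
    - [1, [0.1, 0, -0.05], 0]
    - [1, [0.1, 0, -0.05], 0]
    - [1, [0.1, 0, -0.05], 0]
    - [1, [0.1, 0, -0.05], 0]
    - [1, [0.1, 0, -0.05], 0]
    - [1, [0.1, 0, -0.05], 0]

```text
t: 7.5
eef_pos: [508.9, 347.8, 206.7]
tcp_rot: [1.191, 1.571, 1.122]
ft_force: [0.5, -0.4, 0.8]
opening: 0.372
```

Run:
```python
from h import *
M,p=tool(); print(p.round(2),yaw(M).round(2)); s=monitor.state(); print(s["opening"],s["ft_force"])
```

```text
[508.93 347.8  206.75] 86.0
0.3719939446470158 [ 0.45054548 -0.35041305  0.8188759 ]
```

>>> apply_moves:
  series:
    - [1, [-2, 0, 0], 0]
    - [1, [-5, 0, 0], 0]
    - [1, [-8, 0, 0], 0]
    - [1, [-11.3, 0, 0], 0.0]
    - [1, [-11.3, -3, 1.0], 0.01]
    - [1, [-11.3, -7, 2.4], 0.025]
    - [1, [-11.3, -12, 4.1], 0.025]
    - [1, [-11.3, -17, 5.8], 0.025]
    - [1, [-11.3, -22, 7.6], 0.025]
    - [1, [-11.3, -27, 9.3], 0.025]
    - [1, [-11.3, -32, 11], 0.025]
    - [1, [-11.3, -35, 12], 0.025]
    - [1, [-11.3, -37.45, 12.87], 0.025]
    - [1, [-11.3, -37.45, 12.87], 0.025]
    - [1, [-11.3, -37.45, 12.87], 0.025]
    - [1, [-11.3, -37.45, 12.87], 0.025]

```text
t: 9.5
eef_pos: [611.0, -34.0, 319.6]
tcp_rot: [2.764, 1.57, 2.67]
ft_force: [-0.2, 0.2, -4.3]
opening: 0.374
```

Run:
```python
from h import *
import pickle
for i in range(3): d=snap("wrist")
s=snap("side"); c=snap("scene"); pickle.dump((d,s,c),open("w5.pkl","wb"))
M,p=tool(); st=monitor.state(); print(p.round(2),yaw(M).round(2),st["ft_force"],st["opening"],rel((611.1,-34.8,300)))
u=[int(v) for v in proj(s,(620,-35,95))]; v=[int(v) for v in proj(c,(620,-35,95))]
a=d["image"][150:350,190:450]; k=lambda im,q,w=65,h=50:cv2.resize(im[q[1]-h:q[1]+h,q[0]-w:q[0]+w],(260,200),interpolation=cv2.INTER_CUBIC)
out=np.hstack([cv2.resize(a,(260,200)),k(s["image"],u),k(c["image"],v)])
cv2.imwrite("pics/w5.png",out[:,:,::-1]); print(u,v)
```

```text
[611.15 -34.38 319.79] 84.6 [ 0.70954787 -0.86096125 -3.76617583] 0.3744688570802659 (array([ 1.979e+00, -4.300e-02, -1.000e-03]), 0)
[335, 216] [304, 198]
```

View pics/w5.png

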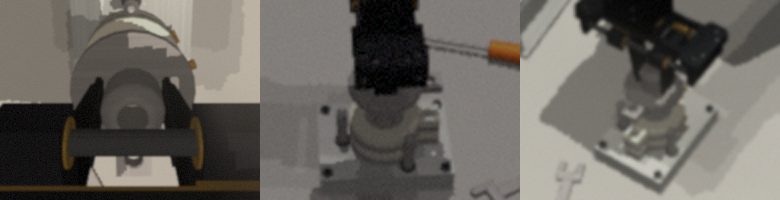

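The left panel shows the lens level in the grip with its ear hole just under the gripper bar (full image about (323,310)). The ear points the same way as the stack's. I'll lower it in stages.

>>> apply_moves:
  series:
    - [1, [0.8, -0.03, 0], 0]
    - [1, [1.6, -0.03, 0], 0]
    - [1, [2.4, -0.03, 0], 0]
    - [1, [2.9, -0.03, 0], 0]
    - [1, [3.1, -0.03, 0], 0]
    - [1, [3.3, -0.03, 0], 0]
    - [1, [3.3, -0.03, 0], 0]
    - [1, [3.3, -0.03, 0], 0]

```text
t: 10.75
eef_pos: [611.2, -35.1, 286.9]
tcp_rot: [0.096, 1.57, 0.001]
ft_force: [0.0, -0.5, -4.5]
opening: 0.372
```

Run:
```python
from h import *
for i in range(2): d=snap("wrist")
M,p=tool(); st=monitor.state(); print(p.round(2),yaw(M).round(2),st["ft_force"],st["moment"],st["opening"])
u=p+M@np.array([0,0,48.]); u[2]=p[2]-206.7+14; print(proj(d,u))
cv2.imwrite("pics/w6.png",cv2.resize(d["image"][150:350,190:450,::-1],(780,600)))
```

```text
[611.19 -35.09 286.91] 84.57 [-0.15599379  0.442994   -4.67462005] [ 0.01309352  0.00526865 -0.0175997 ] 0.37136887629326526
(np.float64(323.68336652523567), np.float64(310.2414311589687))
```

No contact force, and the ear hole is where predicted. I'll keep lowering slowly.

>>> apply_moves:
  series:
    - [1, [0.2, 0, 0], 0]
    - [1, [0.4, 0, 0], 0]
    - [1, [0.6, 0, 0], 0]
    - [1, [0.75, 0, 0], 0]
    - [1, [0.85, 0, 0], 0]
    - [1, [0.9, 0, 0], 0]
    - [1, [0.9, 0, 0], 0]
    - [1, [0.9, 0, 0], 0]

```text
t: 11.85
eef_pos: [611.2, -35.1, 277.8]
tcp_rot: [0.552, 1.571, 0.457]
ft_force: [-0.2, 0.4, -4.1]
opening: 0.372
```

Run:
```python
from h import *
for i in range(2): 
  M,p=tool(); st=monitor.state(); print(p.round(2),yaw(M).round(2),st["ft_force"],st["moment"],st["opening"]); snap("wrist")
```

```text
[611.17 -35.1  277.79] 84.57 [-0.15341072  0.39978005 -4.06432859] [0.04271936 0.00572025 0.0028443 ] 0.372060474483678
[611.16 -35.09 277.79] 84.57 [ 0.13500933  0.50046731 -3.68971225] [ 2.90979306e-02  5.57565444e-05 -6.52085085e-02] 0.3715787110982119
```

>>> apply_moves:
  series:
    - [1, [0.04, 0, 0], 0]
    - [1, [0.08, 0, 0], 0]
    - [1, [0.11, 0, 0], 0]
    - [1, [0.11, 0, 0], 0]
    - [1, [0.11, 0, 0], 0]

```text
t: 12.58
eef_pos: [611.2, -35.1, 276.7]
tcp_rot: [0.757, 1.571, 0.662]
ft_force: [-0.8, 0.5, -1.6]
opening: 0.372
```

Run:
```python
from h import *
for i in range(2): 
  M,p=tool(); st=monitor.state(); print(p.round(2),yaw(M).round(2),st["ft_force"],st["moment"],st["opening"]); snap("wrist")
```

```text
[611.16 -35.1  276.73] 84.57 [-0.75398023  0.46502612 -1.55857347] [ 0.02321285  0.24086245 -0.01559135] 0.37151317636092535
[611.15 -35.1  276.75] 84.57 [-1.19532875  0.44273046 -0.31537916] [-0.02005602  0.18089511  0.0083369 ] 0.37468549849822813
```

>>> apply_moves:
  series:
    - [1, [0.03, 0, 0], 0]
    - [1, [0.03, 0, 0], 0]
    - [0, [0.03, 0, 0], 0]
    - [0, [0.03, 0, 0], 0]
    - [0, [0.03, 0, 0], 0]
    - [0, [0.03, 0, 0], 0]
    - [0, [0.03, 0, 0], 0]
    - [0, [-1, 0, 0], 0]
    - [0, [-3, 0, 0], 0]
    - [0, [-6, 0, 0], 0]
    - [0, [-9, 0, 0], 0]
    - [0, [-9, 0, 0], 0]
    - [0, [-9, 0, 0], 0]

```text
t: 14.3
eef_pos: [610.9, -35.1, 366.4]
tcp_rot: [2.872, 1.57, 2.777]
ft_force: [-0.1, -0.9, -0.6]
opening: 0.495
```

Run:
```python
from h import *
import pickle
snap("wrist"); d=snap("wrist"); pickle.dump(d,open("w7.pkl","wb"))
M,p=tool(); st=monitor.state(); print(p.round(2),yaw(M).round(2),st["ft_force"],st["opening"])
c=[int(v) for v in proj(d,(620,-36,84))]; x,y=c[0]-80,c[1]-60; print(x,y,proj(d,(659,-39,84)))
cv2.imwrite("pics/w7.png",cv2.resize(d["image"][y:y+120,x:x+160,::-1],(800,600),interpolation=cv2.INTER_CUBIC))
```

```text
[611.02 -35.09 365.73] 84.57 [-0.57092275 -0.31385958  0.39637222] 0.4969910307046045
243 152 (np.float64(323.84064134243795), np.float64(251.69974377532213))
```

View pics/w7.png

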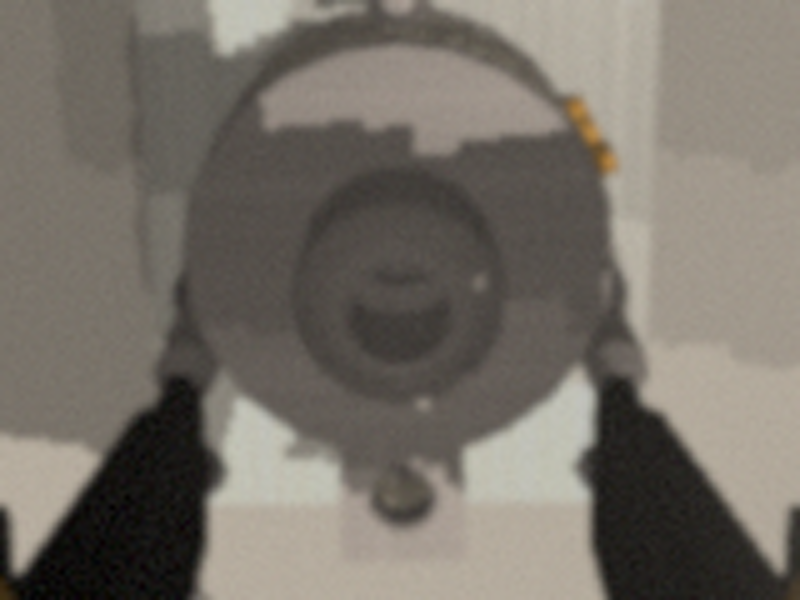

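The lens is seated between the pillars with its ear hole at (403,492) in the crop (5x, origin (243,152)). The ear spans 343–465.

Run:
```python
from h import *
import pickle
d=pickle.load(open("w7.pkl","rb"))
f=lambda x,y,z:ray(d,(x+.5)/5-.5+243,(y+.5)/5-.5+152,z)[:2].round(2)
h=f(403,492,84); print("hole",h, "earmid",f(404,510,84),"earend",f(404,560,84))
P=np.array([f(*p,84) for p in((187,240),(609,240),(400,45),(300,72),(500,70),(205,330),(590,340))]); print(circ(P))
c=circ(P)[0]; print(np.degrees(np.arctan2(h[1]-c[1],h[0]-c[0])),np.hypot(*(h-c[:2])))
print(rel((539.2,-332.7,400),94))
```

```text
hole [657.18 -39.44] earmid [660.94 -39.6 ] earend [671.47 -40.6 ]
(array([610.72239463, -35.73491635,  38.48245559]), np.float64(0.21512958296975945))
-4.559797949169439 46.605114968686934
(array([ -3.425, -30.307,  -4.337]), np.float64(-0.1646))
```

>>> apply_moves:
  series:
    - [0, [0, -5, -0.7], -0.05]
    - [0, [0, -10, -1.4], -0.1]
    - [0, [0, -15, -2.1], -0.165]
    - [0, [0, -20, -2.9], -0.165]
    - [0, [0, -25, -3.6], -0.165]
    - [0, [0, -28.5, -4.1], -0.165]
    - [0, [0, -30.3, -4.34], -0.165]
    - [0, [1.5, -30.3, -4.34], -0.165]
    - [0, [2.6, -30.3, -4.34], -0.165]
    - [0, [2.6, -30.3, -4.34], -0.165]
    - [0, [2.6, -30.3, -4.34], -0.165]

```text
t: 15.78
eef_pos: [539.7, -331.9, 340.7]
tcp_rot: [0.636, 1.571, 0.708]
ft_force: [0.4, 0.5, 0.1]
opening: 0.499
```

Run:
```python
from h import *
import pickle
snap("wrist"); d=snap("wrist"); pickle.dump(d,open("w8.pkl","wb"))
M,p=tool(); st=monitor.state(); print(p.round(2),yaw(M).round(2),st["opening"],rel((539.2,-332.7,295)))
hsv=cv2.cvtColor(d["image"],cv2.COLOR_RGB2HSV); m=cv2.inRange(hsv,(105,110,25),(130,255,255))
u=proj(d,(539.2,-332.7,132)); print(u)
k,l,stt,c=cv2.connectedComponentsWithStats(m)
for i in range(1,k):
  if stt[i,4]>40: print(stt[i],c[i])
cv2.imwrite("pics/w8.png",cv2.resize(d["image"][140:340,190:450,::-1],(780,600)))
```

```text
[ 539.52 -332.22  341.01] 94.06 0.4995533074683169 (array([ 4.601, -0.043, -0.038]), 0)
(np.float64(322.7598093455696), np.float64(233.3865564047988))
[ 40 190  20  31 412] [ 49.13349515 205.02669903]
[312 211  21  11 124] [321.66129032 215.60483871]
[310 220  24  25 461] [321.52928416 231.93926247]
[ 27 270  11   9  53] [ 31.1509434  273.37735849]
```

View pics/w8.png

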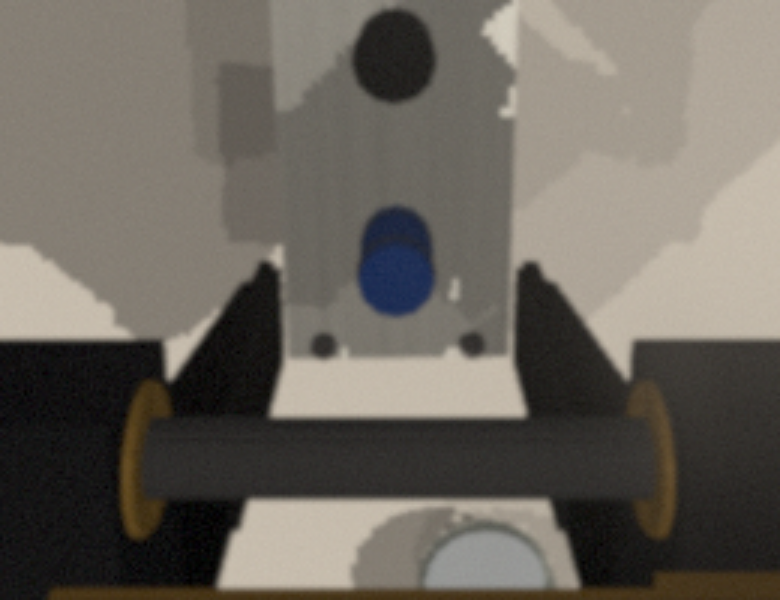

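The head's top is centred between the fingers at crop (396,280), full image about (322,233). Only the descent is needed before gripping.

>>> apply_moves:
  series:
    - [0, [1.5, -0.02, -0.05], 0]
    - [0, [3, -0.02, -0.07], 0]
    - [0, [4.2, -0.02, -0.07], 0]
    - [0, [4.6, -0.02, -0.07], 0]
    - [0, [4.6, -0.02, -0.07], 0]
    - [0, [4.6, -0.02, -0.07], 0]
    - [1, [4.6, -0.02, -0.07], 0]
    - [1, [4.6, -0.02, -0.07], 0]
    - [1, [4.6, -0.02, -0.07], 0]
    - [1, [4.6, -0.02, -0.07], 0]
    - [1, [4.6, -0.02, -0.07], 0]
    - [1, [4.6, -0.02, -0.07], 0]

```text
t: 17.38
eef_pos: [538.6, -332.9, 294.7]
tcp_rot: [0.257, 1.571, 0.327]
ft_force: [-0.4, 0.4, 1.1]
opening: 0.185
```

Run:
```python
from h import *
snap("wrist")
M,p=tool(); st=monitor.state(); print(p.round(2),yaw(M).round(2),st["opening"],st["ft_force"])
```

```text
[ 538.61 -332.87  294.67] 94.02 0.18422153180755582 [-0.73550791  0.3220856   2.98418806]
```

>>> apply_moves:
  series:
    - [1, [-1, 0, 0], 0]
    - [1, [-3, 0, 0], 0]
    - [1, [-6, 0, 0], 0]
    - [1, [-9, 0, 0], 0]
    - [1, [-11, 0, 0], 0]
    - [1, [-11, 0, 0], 0]
    - [1, [-11, 4, 2], 0]
    - [1, [-11, 8, 4], 0]
    - [1, [-11, 12.5, 6.2], 0]
    - [1, [-11, 17, 8.4], 0]
    - [1, [-11, 21.5, 10.6], 0]
    - [1, [-11, 25.5, 12.6], 0]
    - [1, [-11, 28.46, 14.03], 0]
    - [1, [-11, 28.46, 14.03], 0]
    - [1, [-11, 28.46, 14.03], 0]
    - [1, [-11, 28.46, 14.03], 0]

```text
t: 19.42
eef_pos: [658.3, -40.2, 404.4]
tcp_rot: [2.928, 1.57, 2.997]
ft_force: [-0.2, 0.8, 0.2]
opening: 0.183
```

Run:
```python
from h import *
import pickle
snap("wrist"); d=snap("wrist");s=snap("side"); c=snap("scene"); pickle.dump((d,s,c),open("w9.pkl","wb"))
M,p=tool(); st=monitor.state(); print(p.round(2),yaw(M).round(2),st["opening"],st["ft_force"],rel((658.6,-39.2,365)))
t=p.copy(); t[2]=130; u=[int(v) for v in proj(s,t)]; v=[int(v) for v in proj(c,t)]
k=lambda im,q,w=35,h=40:cv2.resize(im[q[1]-h:q[1]+h,q[0]-w:q[0]+w],(350,400),interpolation=cv2.INTER_CUBIC)
print("tip pred in crops", [(np.array(proj(s,t))-u+(35,40))*5, (np.array(proj(c,t))-v+(35,40))*5+(350,0)])
g=np.array((658.6,-39.2,84)); print("hole pred",(np.array(proj(s,g))-u+(35,40))*5,(np.array(proj(c,g))-v+(35,40))*5+(350,0))
cv2.imwrite("pics/w9.png",np.hstack([k(s["image"],u),k(c["image"],v)])[:,:,::-1])
```

```text
[658.44 -39.79 404.69] 93.97 0.18283225662906255 [-0.21388437 -0.21759879 -1.0643825 ] (array([3.969, 0.057, 0.02 ]), 0)
tip pred in crops [array([177.08063226, 204.11304968]), array([526.21281499, 201.61215747])]
hole pred [171.97526577 272.61357644] [533.02139168 255.07156562]
```

View pics/w9.png

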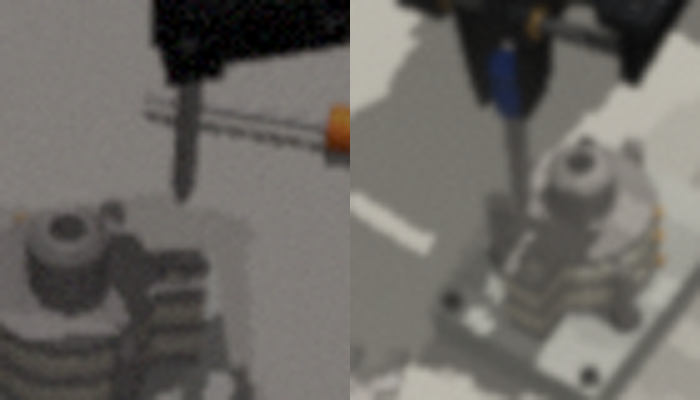

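The side crop shows the rod upright with its tip at (181,202), predicted (177,204). It is above the ear and within calibration error. I'll lower it and watch the forces.

>>> apply_moves:
  series:
    - [1, [1, 0.05, 0.01], 0]
    - [1, [2, 0.05, 0.01], 0]
    - [1, [3, 0.05, 0.01], 0]
    - [1, [4, 0.05, 0.01], 0]
    - [1, [4.4, 0.05, 0.01], 0]
    - [1, [4.6, 0.05, 0.01], 0]
    - [1, [4.8, 0.05, 0.01], 0]
    - [1, [5, 0.05, 0.01], 0]
    - [1, [5, 0.05, 0.01], 0]
    - [1, [5, 0.05, 0.01], 0]

```text
t: 20.88
eef_pos: [658.7, -38.6, 354.8]
tcp_rot: [0.137, 1.571, 0.207]
ft_force: [-0.1, 0.5, -0.3]
opening: 0.183
```

Run:
```python
from h import *
snap("wrist")
M,p=tool(); st=monitor.state(); print(p.round(2),st["opening"],np.round(st["ft_force"],2),np.round(st["moment"],2))
```

```text
[658.65 -38.64 354.76] 0.18127028169330386 [-0.41  0.68 -0.4 ] [ 0.01  0.01 -0.07]
```

>>> apply_moves:
  series:
    - [1, [0.2, -0.05, 0], 0]
    - [1, [0.4, -0.05, 0], 0]
    - [1, [0.7, -0.05, 0], 0]
    - [1, [1.0, -0.05, 0], 0]
    - [1, [1.3, -0.05, 0], 0]
    - [1, [1.6, -0.05, 0], 0]
    - [1, [1.6, -0.05, 0], 0]

```text
t: 21.8
eef_pos: [658.7, -39.1, 338.3]
tcp_rot: [2.73, 1.57, 2.8]
ft_force: [0.2, -0.9, -0.7]
opening: 0.184
```

Run:
```python
from h import *
snap("wrist")
M,p=tool(); st=monitor.state(); print(p.round(2),st["opening"],np.round(st["ft_force"],2),np.round(st["moment"],2))
```

```text
[658.7  -39.15 338.5 ] 0.1825075387192676 [ 0.86 -0.15 -0.96] [ 0.06  0.05 -0.05]
```

>>> apply_moves:
  series:
    - [1, [0.3, 0, 0], 0]
    - [1, [0.6, 0, 0], 0]
    - [1, [0.9, 0, 0], 0]
    - [1, [1.2, 0, 0], 0]
    - [1, [1.5, 0, 0], 0]
    - [1, [1.8, 0, 0], 0]
    - [1, [1.8, 0, 0], 0]

```text
t: 22.72
eef_pos: [658.7, -39.1, 320.3]
tcp_rot: [2.641, 1.57, 2.711]
ft_force: [-0.1, -0.0, -0.1]
opening: 0.184
```

Run:
```python
from h import *
M,p=tool(); st=monitor.state(); print(p.round(2),st["opening"],np.round(st["ft_force"],2),np.round(st["moment"],2))
```

```text
[658.66 -39.14 320.34] 0.1837010003755743 [-0.09 -0.03 -0.11] [ 0.06 -0.02  0.04]
```

>>> apply_moves:
  series:
    - [1, [0.3, 0, 0], 0]
    - [1, [0.6, 0, 0], 0]
    - [1, [0.9, 0, 0], 0]
    - [1, [1.2, 0, 0], 0]
    - [1, [1.5, 0, 0], 0]
    - [1, [1.8, 0, 0], 0]
    - [1, [2.1, 0, 0], 0]
    - [1, [2.4, 0, 0], 0]
    - [1, [2.4, 0, 0], 0]

```text
t: 23.85
eef_pos: [658.7, -39.1, 296.4]
tcp_rot: [2.629, 1.57, 2.699]
ft_force: [0.4, 0.2, -0.6]
opening: 0.18
```

Run:
```python
from h import *
M,p=tool(); st=monitor.state(); print(p.round(2),st["opening"],np.round(st["ft_force"],2),np.round(st["moment"],2))
```

```text
[658.66 -39.12 296.36] 0.17985500998422127 [ 0.39  0.19 -0.64] [ 0.02 -0.    0.01]
```

In the base hole with no force. The shoulder should seat at TCP z≈278.7, so 17 mm are left.

>>> apply_moves:
  series:
    - [1, [0.3, 0, 0], 0]
    - [1, [0.6, 0, 0], 0]
    - [1, [0.9, 0, 0], 0]
    - [1, [1.2, 0, 0], 0]
    - [1, [1.4, 0, 0], 0]
    - [1, [1.5, 0, 0], 0]
    - [1, [1.6, 0, 0], 0]
    - [1, [1.68, 0, 0], 0]
    - [1, [1.74, 0, 0], 0]
    - [1, [1.74, 0, 0], 0]

```text
t: 25.1
eef_pos: [658.7, -39.1, 279.2]
tcp_rot: [0.617, 1.571, 0.687]
ft_force: [-0.5, -0.4, -1.0]
opening: 0.184
```

Run:
```python
from h import *
M,p=tool(); st=monitor.state(); print(p.round(2),st["opening"],np.round(st["ft_force"],2),np.round(st["moment"],2))
```

```text
[658.68 -39.13 279.21] 0.18369996729051855 [-0.54 -0.43 -0.95] [ 0.04  0.09 -0.  ]
```

>>> apply_moves:
  series:
    - [1, [0.03, 0, 0], 0]
    - [1, [0.06, 0, 0], 0]
    - [1, [0.09, 0, 0], 0]
    - [1, [0.12, 0, 0], 0]
    - [1, [0.12, 0, 0], 0]
    - [1, [0.12, 0, 0], 0]

```text
t: 25.85
eef_pos: [658.8, -39.1, 278.3]
tcp_rot: [-0.011, 1.57, 0.059]
ft_force: [-0.6, 0.6, 5.7]
opening: 0.183
```

Run:
```python
from h import *
for _ in range(3):
  M,p=tool(); st=monitor.state(); print(p.round(2),st["opening"],np.round(st["ft_force"],2),np.round(st["moment"],2)); snap("wrist")
```

```text
[658.75 -39.11 278.32] 0.18255589154822116 [-0.63  0.61  5.71] [0.12 0.13 0.02]
[658.76 -39.12 278.3 ] 0.1814080709841088 [-0.22  0.34  4.97] [0.07 0.19 0.02]
[658.78 -39.13 278.32] 0.18164474392655863 [-0.04 -0.02  5.3 ] [0.1 0.2 0. ]
```

Seating force of about 5 N at the expected height. A little more press, then release and retreat.

>>> apply_moves:
  series:
    - [1, [0.05, 0, 0], 0]
    - [1, [0.05, 0, 0], 0]
    - [0.3, [0.02, 0, 0], 0]
    - [0.3, [0, 0, 0], 0]
    - [0.3, [0, 0, 0], 0]
    - [0.3, [0, 0, 0], 0]
    - [0.3, [-0.5, 0, 0], 0]
    - [0.3, [-2, 0, 0], 0]
    - [0.3, [-5, 0, 0], 0]
    - [0.3, [-9, 0, 0], 0]
    - [0.3, [-13, 0, -3], 0]
    - [0.3, [-15, 0, -7], 0]
    - [0.3, [-15, 0, -7], 0]
    - [0.3, [-15, 0, -7], 0]

```text
t: 27.75
eef_pos: [589.1, -44.1, 428.6]
tcp_rot: [-0.13, 1.57, -0.06]
ft_force: [0.4, -1.0, -0.1]
opening: 0.349
```

Run:
```python
from h import *
snap("wrist"); d=snap("wrist");s=snap("side"); c=snap("scene")
M,p=tool(); st=monitor.state(); print(p.round(2),st["opening"],np.round(st["ft_force"],2))
for n,k in (("side",s),("scene",c),("wrist",d)):
  hsv=cv2.cvtColor(k["image"],cv2.COLOR_RGB2HSV); m=cv2.inRange(hsv,(105,110,25),(130,255,255))
  print(n,"pred head top",np.round(proj(k,(658.7,-39.1,116)),1),"bottom",np.round(proj(k,(658.7,-39.1,84)),1))
u,v,w=[[int(x) for x in proj(k,(635,-37,100))] for k in(s,c,d)]
k=lambda im,q,a=32,h=40:cv2.resize(im[max(0,q[1]-h):q[1]+h,q[0]-a:q[0]+a],(256,320),interpolation=cv2.INTER_CUBIC)
cv2.imwrite("pics/w10.png",np.hstack([k(s["image"],u),k(c["image"],v),k(d["image"],w,64,80)])[:,:,::-1]); print(u,v,w)
cv2.imwrite("pics/sidef.png",s["image"][:,:,::-1])
```

```text
[589.48 -44.03 427.22] 0.3535687081570634 [ 0.13 -0.76 -0.55]
side pred head top [354.2 209.9] bottom [353.4 219.5]
scene pred head top [295.8 203.8] bottom [296.6 211.1]
wrist pred head top [323.1 257.2] bottom [323.  244.6]
[342, 215] [301, 201] [326, 231]
```

View pics/w10.png

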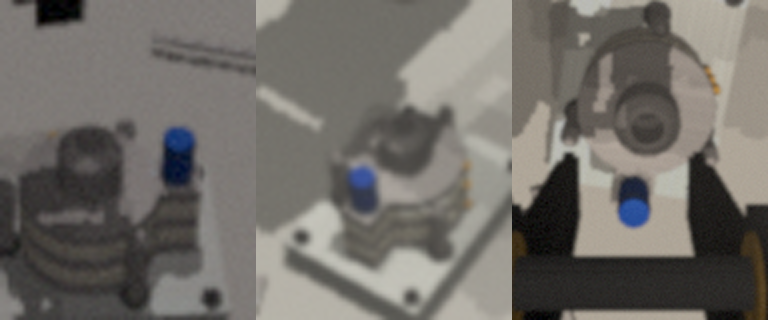

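All three views show the blue head upright on the top ear with no gap. In the side view its top is at (354.8,209.2), predicted (354.2,209.9). The lens is nose up between the pillars and the gripper is clear, so I'm handing in.

```bash
python3 -c "
from h import *
print(job.job_done())"
```

```text
the job is handed in; nothing more can be done
None
```

The stack is finished and the job was handed in at about 28 s. The last electrode sits nose up on the stack, and the alignment rod is down through the ears into the base with its head on the top ear.

- **Electrode:** I gripped it by its nose, turned it about 1.4° to match the stack, and lowered it between the pillars. It touched down at the expected height and I released it with almost no load on the wrist. The measured ear heading was about -4.6°, against about -4.8° for the base.
- **Rod:** It went in with no force above sensor noise until the shoulder met the ear, at the height computed for a flush head, with about 5 N of seating force. I pressed it 0.5 mm further before letting go.
- **Last checks:** After I backed off, all three cameras showed the head upright on the ear with no visible gap. In the side view the head's top was within 1 px of where a flush head should appear.
- **Small disagreements:** The wrist camera read the ear hole about 1 mm too close to the axis, and the rod tip appeared about 1.5 mm off in the side view. Both are within the stated 2 mm calibration.
- **Not checked:** I took no separate final picture of the spare rods or the other items on the bench. They were never touched on purpose, and no contact force showed up.

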